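Sweep loose shaft collars into the bench dustpan

ROBOT

A 6-joint arm with a two-finger parallel gripper is mounted at the origin on a cart in front of the work surface, level with it; the furniture and walls round the work are solid. World frame = base frame: x ahead of the robot, y to its left, z up, the work surface at z = 0. Lengths are in m, angles in degrees, forces in N, time in s.
With the tool pointing down it reaches from about 0.25 to 0.725 m from the base axis. Payload 9.7 kg.
Tool frame: the origin (TCP) lies midway between the tips of the shut fingers; the grasp point (between the pads) lies 19 mm behind it; z points along the fingers, y is the direction in which the jaws open and shut (so a half turn about z gives the same grasp; the last joint's range is limited). The gripper opens to 85 mm and grips with 20 to 120 N. Pads are 22 mm wide; open, the fingers measure 114 mm over their backs; the gripper's body (76 mm by 85 mm) begins 54 mm behind the grasp point. The pads swing forward as they close: fully open they stand 13 mm farther back than shut.
Start: joints at [71.734, 4.979, 10.078, 95.1, 0, 90], TCP at [0.172, 0.522, 0.231] pointing down, gripper open.
Joint ranges: [-179.16, 179.16], [-48.56, 103.87], [-65.8, 70.77], [-126.05, 130.52], [-82.76, 87.17], [-180, 180]. Speed limits (degrees/s): [127.2, 127.2, 147.25, 180, 180, 180].

INTERFACE

Orientations are given as [roll, pitch, yaw] about the fixed x, y, z axes, in that order (R = Rz(yaw) Ry(pitch) Rx(roll)).
In Python, from workcell import bot, camera, recognise gives the robot as it stands. The module is installed in compiled form; this text tells all that it offers.
- The arm moves only by the tool apply_moves, never from a script. Its argument "targets" is one flat list of numbers, 7 for each row, row after row: the shift along the world's x, y, z in units of 30 mm (1.0 is 30 mm), then the turn, a rotation vector about the world's x, y, z in units of 6 degrees (1.0 is 6 degrees), then the opening, from 0 (shut) to 1 (fully open). A call has 1 to 5 rows; each row is the pose to reach, as a shift and turn from the pose commanded when the call began; what a row does not reach only later rows make up. A row lasts 1/10 s, in which the tool goes at most 50 mm and 8.59 degrees, less where a joint would pass 70% of its speed; a pose out of reach is approached as far as the arm can. A call with a gripper value outside its range is refused whole. The fingers move at their own pace and stop on an object; "newtons" is the grip in N (left out, the last holds). Time passes only in rows, so rows that repeat a pose let the fingers close. It gives the time, the measured TCP pose, the force and the opening at its end, in the units of the state.
- bot.get_obs(): the state, without advancing time (a new reading comes with each control period).
- camera(name): name is "side" or "top"; returns a dict with "img" (420x560x3 uint8, red, green, blue), "intrinsics" (3x3 intrinsics, pixels), "origin" and "rotation" of the camera in the world. Camera axes: x right, y up, looking along -z (the intrinsics and any distortion apply to the point x, -y, -z); pixel columns grow to the right and rows downward; lengths in m; the calibration is good to about 2 mm. A picture is of the moment at which its call begins. There is no depth.
- bot.job_done(): hands the job in, once; it reports no verdict.
Trained networks look in the newest picture that a camera, given by its name, has taken for a name from the list of things; names that differ only in an ending like _2 or _b are one class to them, and where a whole thing is asked for, a point or a joint stands for the part that bears it (a point fixed in the world has none). Each returns a list of dicts, best first, with "conf" (0 to 1); they miss things now and then, are a little off and sometimes report something else, mostly with a low value. They report only what shows in the picture. A call takes as long as a camera call.
- recognise(query, camera): "box" ([left, top, right, bottom] in pixels, round what is visible of it).
The state is a dict: "time": time; "q": joint angles; "qd": joint speeds; "joint_efforts": joint torques, N m; "ee_pos": TCP position; "tcp_rot": TCP orientation; "wrist_force": force on the tool from outside, world axes, zero at the start; "torque": the same for the moment, N m; "opening": finger opening in m.
Only numpy, scipy, OpenCV 4.12 (cv2) and the standard library are available. Lean on these libraries where they do the work, as an engineer would, in place of code of your own. Each camera call takes 0.05 s, during which the arm holds its last target.

TASK

Take the wooden bench pusher by its upright grip and use it to sweep both loose steel shaft collars along the table, over the lip and well inside the blue dustpan. Move the collars only with the pusher: do not touch them with the gripper and do not lift them. Then stand the pusher upright on the bare table, clear of the dustpan, and let go.

Things in the scene. Friction and masses are not known exactly. Their poses are not given: they have to be found in the camera images.
- pusher: Loose wooden hand pusher, about 0.3 kg, standing upright. Head 36 (x) x 140 (y) x 32 (z) mm, black rubber lower edge; both long faces are flat, so it sweeps equally well to +x or -x. On its middle a flat light-wood grip, 24 (x) x 50 (y) mm, 32 to 108 mm above the underside; pinch it across the 24 mm. Origin: centre of the underside; z up.
- pan: Blue sheet-metal dustpan, fixed to the table, 150 (x) x 194 (y) mm. Origin: centre of this outline, at table height. +x points into the pan: the open mouth is at x = -75 mm, its lip flush with the table; a ramp rises to the flat floor, 2 mm up, from x = -45 to the back wall at +72. Side walls at y = +-94 mm; walls 35 mm high, 18 mm beside the ramp. Black handle loop behind, to x = 120.
- collar_a: Loose light-grey steel shaft collar lying flat: a thick ring 28 x 30 mm, 12 mm high, 45 g. Origin: centre of the underside; z up. In the pan's frame the two collars lie at x = -120 to -190 mm, one 18 to 40 mm to either side of the pan's centre line, so one straight sweep of the 140 mm head along the pan's x axis takes both.
- collar_b: The second shaft collar, same as the first.

How it is judged:
By the outcome, as a careful person would: the job done as asked, in the order asked, and still so for the second after the job is handed in, with the robot touching nothing.
It also fails if it takes over 45 s, if anything falls off the work surface, if the arm or the gripper's body presses on something with over 40 N, if the wrist force passes 120 N, or if a joint passes its speed limit or range.

## Working session

There is one attempt and no reset: what is moved stays moved. The work goes in short steps, Python scripts to look and compute and a tool call to move; the robot and the scene stay as the last step left them, time stands still between calls to the robot, and variables do not carry over. Pictures are saved under pics/ and viewed, and the job is handed in when it is done.

Besides the shell and the picture viewer there is one more tool, called after "Request:" in YAML: its name, and indented under it one key for each argument. apply_moves: Moves the arm, as the interface text tells. Its arguments: {"type":"object","properties":{"targets":{"type":"array"},"newtons":{"type":"number"}},"required":["targets"]}

```bash
mkdir -p pics; cat > h.py <<'E'
import numpy as np, cv2, json
from workcell import bot, camera, recognise
def snap(name,fn):
    c=camera(name); cv2.imwrite('pics/'+fn,c['img'][:,:,::-1]); return c
def ray(c,u,v):
    K=np.array(c['intrinsics']); d=np.linalg.inv(K)@np.array([u,v,1.]); d=np.array([d[0],-d[1],-d[2]])
    return np.array(c['origin']), np.array(c['rotation'])@d
def at(c,u,v,z=0):
    o,d=ray(c,u,v); return o+d*(z-o[2])/d[2]
def proj(c,p):
    q=np.array(c['rotation']).T@(np.array(p)-np.array(c['origin'])); q=np.array([q[0],-q[1],-q[2]]); w=np.array(c['intrinsics'])@q; return w[:2]/w[2]
E
python3 - <<'E'
from h import *
for n in ('top','side'):
    c=snap(n,n+'1.png'); print(n,c.keys(),c['origin'],np.round(c['rotation'],3).tolist(),c['intrinsics'])
    for q in ('pusher','pan','collar_a'):
        for r in recognise(q,n)[:4]:
            b=r['box'];print(q,np.round(b,1),round(r['conf'],2),at(c,(b[0]+b[2])/2,(b[1]+b[3])/2,0.006).round(3))
print(bot.get_obs())
E
```

```text
top dict_keys(['img', 'intrinsics', 'origin', 'rotation']) [0.36968082 0.07331275 0.99413526] [9.081, 0.853, -89.513] [[498.50998335   0.         273.46173749]
 [  0.         498.50998335 202.8988006 ]
 [  0.           0.           1.        ]]Traceback (most recent call last):
  File "<stdin>", line 6, in <module>
  File "h.py", line 9, in at
    o,d=ray(c,u,v); return o+d*(z-o[2])/d[2]
                                        ~^^^
IndexError: invalid index to scalar variable.
```

Rotation is roll/pitch/yaw; converting.

```bash
sed -i "s/^import numpy.*/&\nfrom scipy.spatial.transform import Rotation as Rn/; s/np.array(c\['rotation'\])/Rn.from_euler('xyz',c['rotation'],degrees=True).as_matrix()/g" h.py
python3 - <<'E'
from h import *
for n in ('top','side'):
    c=snap(n,n+'1.png'); print(n,c.keys(),c['origin'],np.round(c['rotation'],3).tolist(),c['intrinsics'])
    for q in ('pusher','pan','collar_a'):
        for r in recognise(q,n)[:4]:
            b=r['box'];print(q,np.round(b,1),round(r['conf'],2),at(c,(b[0]+b[2])/2,(b[1]+b[3])/2,0.006).round(3))
print(bot.get_obs())
E
```

```text
top dict_keys(['img', 'intrinsics', 'origin', 'rotation']) [0.36968082 0.07331275 0.99413526] [9.081, 0.853, -89.513] [[498.50998335   0.         273.46173749]
 [  0.         498.50998335 202.8988006 ]
 [  0.           0.           1.        ]]
pusher [338.9 192.5 389.  265.6] 0.7 [ 0.476 -0.091  0.006]
pan [111.8 157.7 216.3 261.5] 0.58 [0.513 0.309 0.006]
collar_a [252.5 177.4 265.7 192.6] 0.56 [0.564 0.119 0.006]
collar_a [236.3 202.7 248.6 219.7] 0.48 [0.51  0.151 0.006]
side dict_keys(['img', 'intrinsics', 'origin', 'rotation']) [ 0.18927687 -0.81971695  0.59995572] [60.007, -1.401, -19.639] [[506.1707247    0.         278.67687424]
 [  0.         506.1707247  216.87649892]
 [  0.           0.           1.        ]]
pusher [252.5 231.4 313.7 301.2] 0.74 [ 0.491 -0.045  0.006]
pan [197.8 167.  290.5 214.3] 0.95 [0.509 0.298 0.006]
collar_a [254.3 215.4 267.6 220.8] 0.63 [0.507 0.152 0.006]
collar_a [286.7 217.2 297.9 226.4] 0.58 [0.571 0.114 0.006]
{'time': 0.5, 'q': array([ 7.17321196e+01,  4.98031287e+00,  1.00748355e+01,  9.50978861e+01,
       -8.54552124e-04,  9.00021754e+01]), 'qd': array([-0.00533781, -0.06503384,  0.02100191,  0.02972043,  0.00215051,
        0.0655793 ]), 'joint_efforts': array([ 3.20942991e-04, -5.19647634e+01,  4.64546227e+01,  1.78639879e-03,
        2.29517849e-05, -5.86924472e-06]), 'ee_pos': array([0.17240399, 0.5222699 , 0.2312403 ]), 'tcp_rot': array([-1.79996637e+02,  8.54679824e-04,  1.61729944e+02]), 'wrist_force': array([ 0.13410119, -0.83610131, -0.08784829]), 'torque': array([-0.04630482, -0.01111768, -0.03503941]), 'opening': 0.08520911075735552}
```

View pics/top1.png

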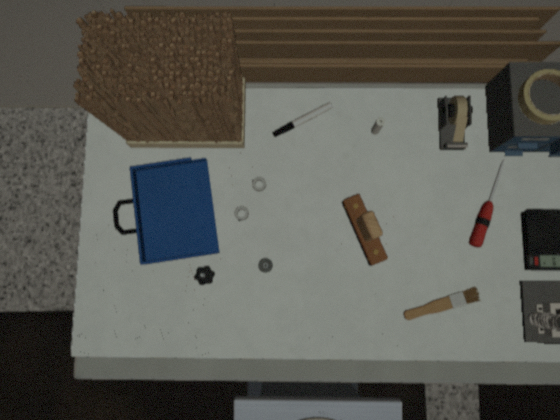

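View pics/side1.png

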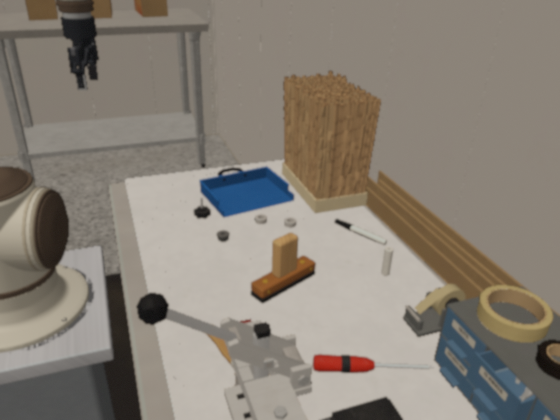

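```bash
python3 - <<'E'
import cv2
a=cv2.imread('pics/top1.png'); 
cv2.imwrite('pics/z1.png',cv2.resize(a[145:285,100:290],None,fx=4,fy=4,interpolation=cv2.INTER_CUBIC)[:600])
cv2.imwrite('pics/z2.png',cv2.resize(a[180:280,330:410],None,fx=6,fy=6,interpolation=cv2.INTER_CUBIC))
b=cv2.imread('pics/side1.png'); 
cv2.imwrite('pics/z3.png',cv2.resize(b[160:310,190:340],None,fx=4,fy=4,interpolation=cv2.INTER_CUBIC))
E
```

```text
(no output)
```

View pics/z1.png

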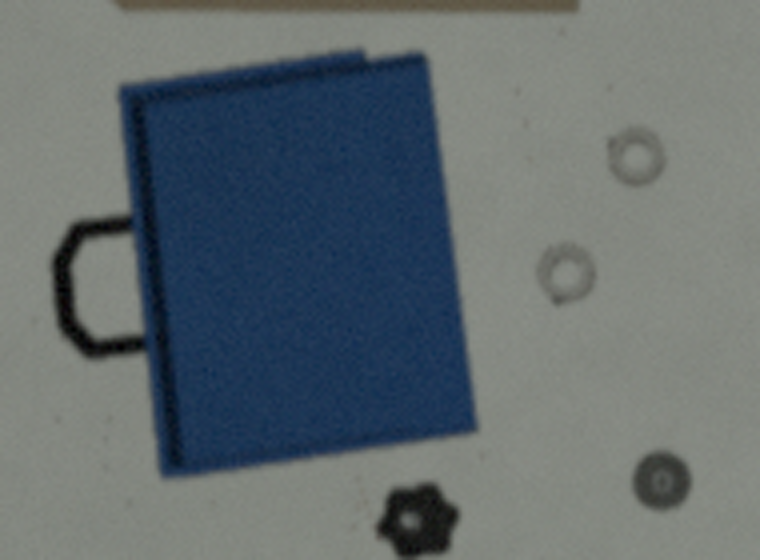

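View pics/z2.png

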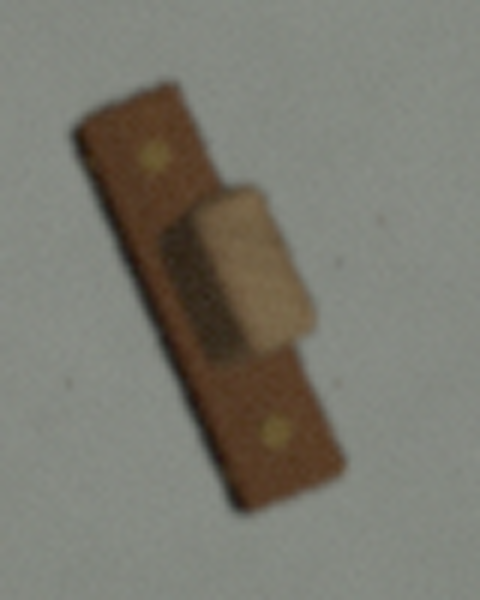

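View pics/z3.png

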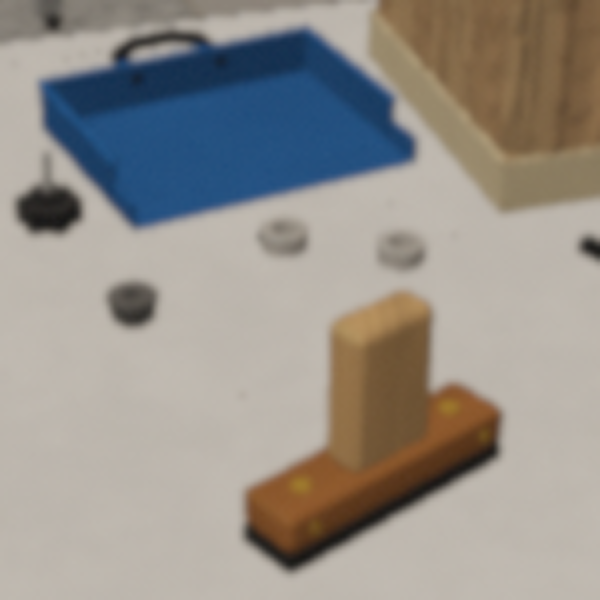

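```bash
cat > fit.py <<'E'
from h import *
from scipy.optimize import least_squares
T=camera('top');S=camera('side')
t=lambda u,v:((u+.5)/4-.5+100,(v+.5)/4-.5+145)
p6=lambda u,v:((u+.5)/6-.5+330,(v+.5)/6-.5+180)
s=lambda u,v:((u+.5)/4-.5+190,(v+.5)/4-.5+160)
pan=[(T,t(163,477),(75,97,35)),(T,t(122,88),(75,-97,35)),(T,t(428,53),(-75,-97,15)),(T,t(477,431),(-75,97,0)),
 (S,s(138,226),(-75,97,0)),(S,s(412,158),(-75,-97,0)),(S,s(310,29),(75,-97,35)),(S,s(43,85),(75,97,35))]
def fit(L,x0):
    def f(x):
        c,sn=np.cos(x[2]),np.sin(x[2]); r=[]
        for C,uv,m in L:
            m=np.array(m)/1000; P=[x[0]+c*m[0]-sn*m[1],x[1]+sn*m[0]+c*m[1],m[2]]
            r+=list(proj(C,P)-uv)
        return np.array(r)
    o=least_squares(f,x0,loss='soft_l1'); print(o.x[:2].round(4),np.degrees(o.x[2]).round(2)); print(f(o.x).reshape(-1,2).round(1).tolist()); return o.x
a=fit(pan,[.51,.31,1.5])
# collar: boxes / centre (z 6mm mid)
cs=[]
for ut,us in ((t(637,157),s(401,251)),(t(567,274),s(283,238))):
    A=at(T,*ut,.009);B=at(S,*us,.006); print('collar',A.round(4),B.round(4))
    c,sn=np.cos(a[2]),np.sin(a[2]); 
    for P in (A,B):
        d=P[:2]-a[:2]; print('  in pan',(c*d[0]+sn*d[1]).round(4),(-sn*d[0]+c*d[1]).round(4))
e1,e2=at(T,*p6(154,157),.032),at(T,*p6(275,432),.032); f1,f2=at(S,*s(448,408),.032),at(S,*s(301,486),.032)
for x,y in((e1,e2),(f1,f2)): d=x-y; print('pusher',((x+y)/2).round(4),np.linalg.norm(d).round(4),np.degrees(np.arctan2(d[1],d[0])).round(1))
print('grip top',at(T,*p6(256,268),.108).round(4), at(S,*s(380,318),.108).round(4))
E
python3 fit.py
```

```text
[0.5111 0.2844] 99.06
[[0.1, -0.3], [-0.2, -0.6], [-0.2, -0.6], [1.1, 0.5], [-1.2, 0.4], [1.3, 0.4], [-0.5, -2.1], [-1.2, -2.6]]
collar [0.5656 0.119  0.009 ] [0.5651 0.1133 0.006 ]
  in pan -0.1719 -0.0278
  in pan -0.1775 -0.0264
collar [0.5059 0.1532 0.009 ] [0.5047 0.1476 0.006 ]
  in pan -0.1288 0.0257
  in pan -0.1341 0.0279
pusher [ 0.4743 -0.089   0.032 ] 0.0962 22.7
pusher [ 0.4734 -0.0937  0.032 ] 0.0954 23.0
grip top [ 0.4737 -0.0887  0.108 ] [ 0.4704 -0.0998  0.108 ]
```

Request:
apply_moves:
  targets: [10,-20.4,-0.8,0,0,-23.1,1,10,-20.4,-0.8,0,0,-23.1,1,10,-20.4,-0.8,0,0,-23.1,1,10,-20.4,-0.8,0,0,-23.1,1,10,-20.4,-0.8,0,0,-23.1,1]

```text
time: 1.1
ee_pos: [0.2827, 0.2962, 0.2225]
tcp_rot: [180.0, -0.0, 118.4]
wrist_force: [1.0, 0.3, 0.1]
opening: 0.0857
```

Request:
apply_moves:
  targets: [6.4,-12.9,-0.8,0,0,-15.9,1,6.4,-12.9,-0.8,0,0,-15.9,1,6.4,-12.9,-0.8,0,0,-15.9,1,6.4,-12.9,-0.8,0,0,-15.9,1,6.4,-12.9,-0.8,0,0,-15.9,1]

```text
time: 1.6
ee_pos: [0.3937, 0.0723, 0.2089]
tcp_rot: [179.9, -0.0, 75.4]
wrist_force: [0.8, 0.9, -0.6]
opening: 0.0856
```

Request:
apply_moves:
  targets: [2.7,-5.4,-0.6,0,0,-8.8,1,2.7,-5.4,-0.6,0,0,-8.8,1,2.7,-5.4,-0.6,0,0,-8.8,1,2.7,-5.4,-0.6,0,0,-8.8,1,2.7,-5.4,-0.6,0,0,-8.8,1]

```text
time: 2.1
ee_pos: [0.4751, -0.0909, 0.1894]
tcp_rot: [-180.0, 0.1, 32.2]
wrist_force: [-0.6, 0.5, -0.0]
opening: 0.0852
```

Request:
apply_moves:
  targets: [0,0,0,0,0,-1.6,1,0,0,0,0,0,-1.6,1]

```text
time: 2.3
ee_pos: [0.4743, -0.088, 0.1905]
tcp_rot: [-180.0, 0.0, 23.0]
wrist_force: [0.3, 0.5, 0.5]
opening: 0.0854
```

```bash
python3 - <<'E'
from h import *
o=bot.get_obs();print(o['ee_pos'],o['tcp_rot'],o['q'].round(1))
S=snap('side','side2.png');T=snap('top','top2.png')
print('tcp proj',proj(S,o['ee_pos']),proj(T,o['ee_pos']))
cv2.imwrite('pics/z4.png',cv2.resize(cv2.imread('pics/side2.png')[150:310,200:350],None,fx=3.7,fy=3.7,interpolation=cv2.INTER_CUBIC))
E
```

```text
[ 0.47427728 -0.08803132  0.19049018] [-1.79991114e+02  1.43580968e-02  2.30145597e+01] [-10.5  -4.9  -4.3  90.6  -0.  146.5]
tcp proj [285.8215011  195.49388908] [381.00458063 218.03217791]
```

View pics/z4.png

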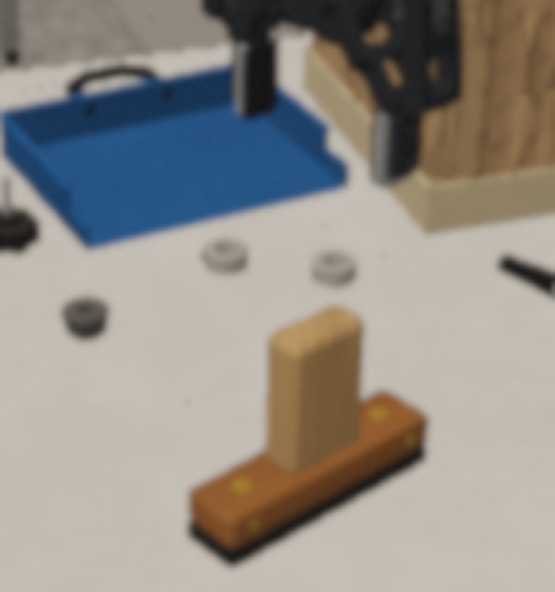

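View pics/top2.png

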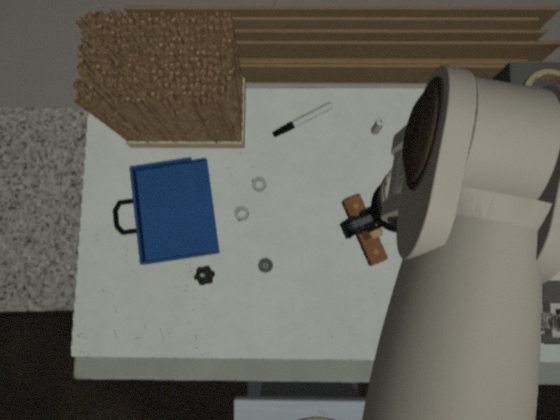

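The last joint would run out of range later with this wrist choice (q6 = 180+q1−yaw), so I'll turn half a turn to the equivalent grasp.

Request:
apply_moves:
  targets: [0,0,0,0,0,7.1,1,0,0,0,0,0,7.1,1,0,0,0,0,0,7.1,1,0,0,0,0,0,7.1,1,0,0,0,0,0,7.1,1]

```text
time: 2.9
ee_pos: [0.4743, -0.0873, 0.1908]
tcp_rot: [180.0, -0.0, 66.4]
wrist_force: [0.5, -0.5, 1.0]
opening: 0.0855
```

Request:
apply_moves:
  targets: [0,0,0,0,0,7.1,1,0,0,0,0,0,7.1,1,0,0,0,0,0,7.1,1,0,0,0,0,0,7.1,1,0,0,0,0,0,7.1,1]

```text
time: 3.4
ee_pos: [0.4743, -0.0873, 0.1908]
tcp_rot: [180.0, 0.0, 109.0]
wrist_force: [0.8, -0.8, 0.5]
opening: 0.0853
```

Request:
apply_moves:
  targets: [0,0,0,0,0,7.1,1,0,0,0,0,0,7.1,1,0,0,0,0,0,7.1,1,0,0,0,0,0,7.1,1,0,0,0,0,0,7.1,1]

```text
time: 3.9
ee_pos: [0.4743, -0.0873, 0.1908]
tcp_rot: [180.0, 0.0, 151.6]
wrist_force: [0.1, 0.4, -0.3]
opening: 0.0854
```

Request:
apply_moves:
  targets: [0,0,0,0,0,7.1,1,0,0,0,0,0,7.1,1,0,0,0,0,0,7.1,1,0,0,0,0,0,7.1,1,0,0,0,0,0,7.1,1]

```text
time: 4.4
ee_pos: [0.4743, -0.0873, 0.1908]
tcp_rot: [-180.0, 0.0, -165.8]
wrist_force: [-0.3, -0.6, -0.3]
opening: 0.0854
```

```bash
python3 - <<'E'
from h import *
T=snap('top','t3.png');o=bot.get_obs();print(o['ee_pos'],o['tcp_rot'],o['q'].round(1))
E
```

```text
[ 0.47427742 -0.08731538  0.1908232 ] [-1.79988269e+02  2.23726073e-02 -1.65276221e+02] [-10.4  -5.   -4.4  90.6  -0.  -25.2]
```

Request:
apply_moves:
  targets: [0,-0.1,0,0,0,1.35,1,0,-0.1,-1.2,0,0,1.35,1,0,-0.1,-2.4,0,0,1.35,1,0,-0.1,-3.6,0,0,1.35,1,0,-0.1,-4.4,0,0,1.35,1]

```text
time: 4.95
ee_pos: [0.4733, -0.0902, 0.0563]
tcp_rot: [179.9, -0.1, -158.2]
wrist_force: [-0.3, -0.2, -0.8]
opening: 0.0854
```

```bash
python3 - <<'E'
from h import *
S=snap('side','s4.png');o=bot.get_obs();print(o['ee_pos'],o['tcp_rot'],o['wrist_force'])
cv2.imwrite('pics/z5.png',cv2.resize(cv2.imread('pics/s4.png')[170:320,210:360],None,fx=4,fy=4,interpolation=cv2.INTER_CUBIC))
E
```

```text
[ 0.47178872 -0.08990022  0.05301786] [ 179.81063079   -0.29514014 -158.24191795] [-0.11508316  0.6339793  -3.40493203]
```

View pics/z5.png

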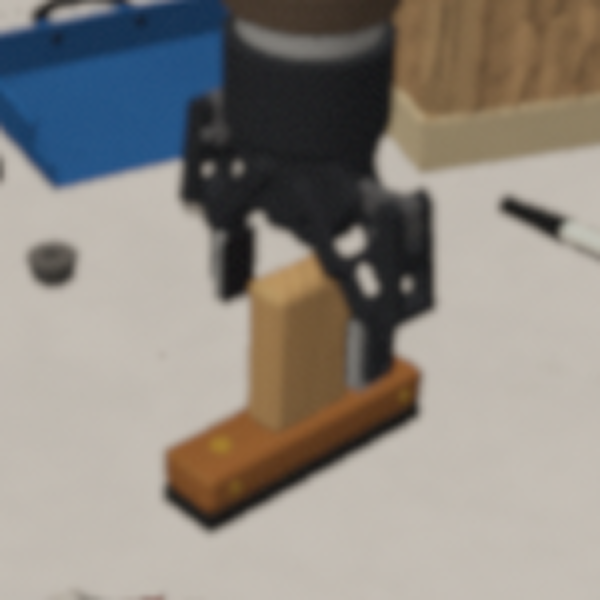

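Request:
apply_moves:
  targets: [0,0,0,0,0,0.1,1,0,0,0,0,0,0.1,1]

```text
time: 5.2
ee_pos: [0.475, -0.0907, 0.0602]
tcp_rot: [-179.9, 0.1, -157.6]
wrist_force: [-0.8, -0.3, -0.0]
opening: 0.0853
```

Request:
apply_moves:
  targets: [0,0,-0.4,0,0,0,1,0,0,-0.4,0,0,0,1,0,0,-0.4,0,0,0,0.2,0,0,-0.4,0,0,0,0.1,0,0,-0.4,0,0,0,0.1]
  newtons: 50

```text
time: 5.7
ee_pos: [0.4745, -0.0907, 0.0469]
tcp_rot: [-180.0, 0.0, -157.7]
wrist_force: [-0.4, -0.6, 0.5]
opening: 0.0439
```

Request:
apply_moves:
  targets: [0,0,0,0,0,0,0.1,0,0,0,0,0,0,0.1,0,0,0,0,0,0,0.1]

```text
time: 6.0
ee_pos: [0.4745, -0.0908, 0.0469]
tcp_rot: [-180.0, 0.0, -157.7]
wrist_force: [-0.2, -1.2, 3.0]
opening: 0.0236
```

```bash
python3 - <<'E'
from h import *
T=snap('top','t5.png');S=snap('side','s5.png');o=bot.get_obs();print(o['ee_pos'],o['tcp_rot'],o['wrist_force'],o['torque'])
a=cv2.imread('pics/s5.png')[170:320,210:350]; cv2.imwrite('pics/z6.png',cv2.resize(a,None,fx=4,fy=4,interpolation=cv2.INTER_CUBIC))
E
```

```text
[ 0.47442675 -0.09077169  0.04688797] [-1.79978854e+02  1.55250666e-02 -1.57682459e+02] [-0.6287778  -1.31980718  3.55593771] [-0.13778116  0.10520305  0.11697682]
```

View pics/z6.png

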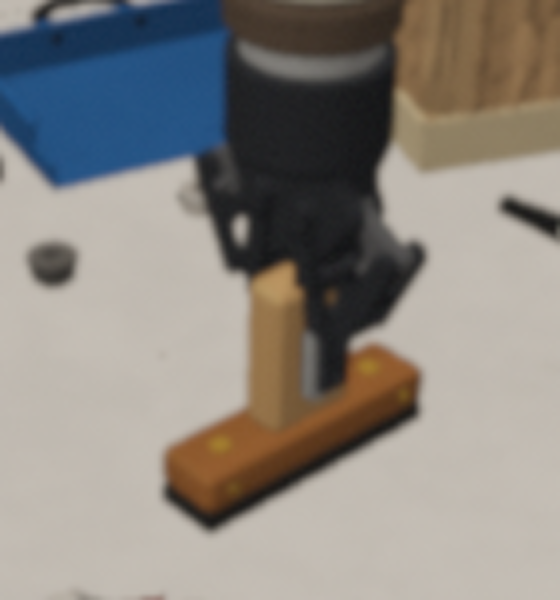

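Request:
apply_moves:
  targets: [0,0,0.5,0,0,0,0.1,0.6,0.9,0.5,0,0,-0.6,0.1,1.3,1.9,0.5,0,0,-1.1,0.1,2,2.9,0.5,0,0,-1.7,0.1,2.6,3.9,0.5,0,0,-2.2,0.1]

```text
time: 6.6
ee_pos: [0.553, 0.0276, 0.0621]
tcp_rot: [180.0, -0.0, -171.0]
wrist_force: [0.1, -0.4, -3.3]
opening: 0.0234
```

Request:
apply_moves:
  targets: [0,0,0,0,0,0,0.1,0,0,0,0,0,0,0.1]

```text
time: 6.8
ee_pos: [0.5521, 0.027, 0.0616]
tcp_rot: [180.0, -0.1, -170.8]
wrist_force: [-0.2, 0.8, -2.7]
opening: 0.0235
```

```bash
python3 - <<'E'
from h import *
T=snap('top','t7.png');S=snap('side','s7.png');o=bot.get_obs();print(o['ee_pos'],o['tcp_rot'],o['wrist_force'],o['torque'],o['q'].round(1))
a=cv2.imread('pics/s7.png')[150:300,190:340]; cv2.imwrite('pics/z7.png',cv2.resize(a,None,fx=4,fy=4,interpolation=cv2.INTER_CUBIC))
a=cv2.imread('pics/t7.png')[145:285,200:380]; cv2.imwrite('pics/z8.png',cv2.resize(a,None,fx=4,fy=4,interpolation=cv2.INTER_CUBIC))
E
```

```text
[0.55183908 0.02586955 0.06171403] [-1.79996340e+02 -4.11083017e-02 -1.70875478e+02] [-0.36952485 -0.36310593 -3.63959478] [-0.01726889 -0.00595569  0.04733709] [ 2.7  5.5 -8.2 76.4 -0.  -6.4]
```

View pics/z7.png

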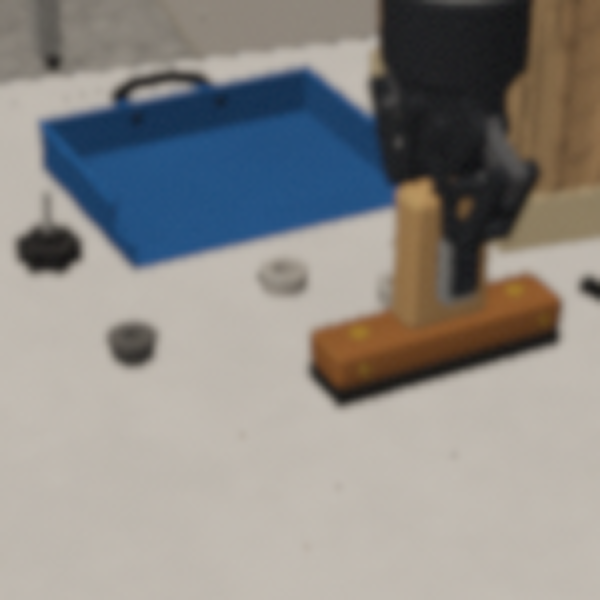

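View pics/z8.png

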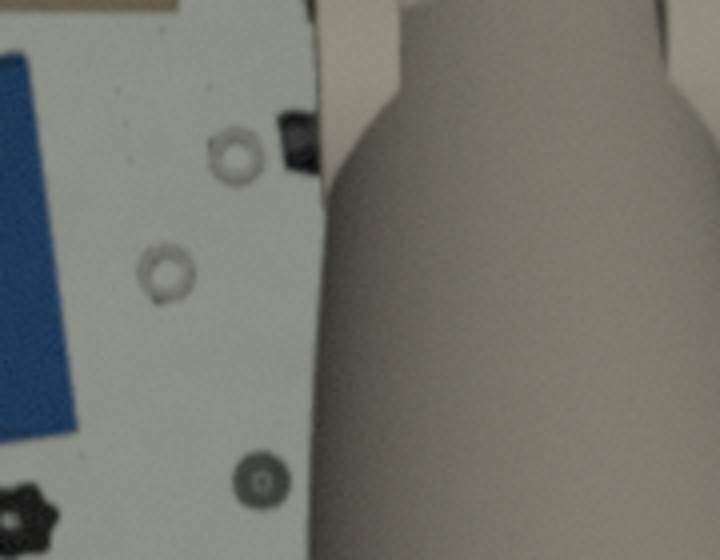

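```bash
python3 - <<'E'
from h import *
S=camera('side'); s=lambda u,v:((u+.5)/4-.5+190,(v+.5)/4-.5+150)
A=at(S,*s(514,290),.047);B=at(S,*s(360,333),.047);M=(A+B)/2;d=A-B;print(M,np.linalg.norm(d),np.degrees(np.arctan2(d[1],d[0])))
# pan mouth corners, side
l=at(S,*s(138,266),0);print(l)
pan=np.array([.5111,.2844]);th=np.radians(99.06);x=np.array([np.cos(th),np.sin(th)]);y=np.array([-x[1],x[0]])
for P in (M,np.array([.552,.027,0])): print((P[:2]-pan)@x,(P[:2]-pan)@y)
E
```

```text
[0.55073965 0.02350338 0.047     ] 0.09556962281560587 9.971982793566978
[0.43034132 0.19619155 0.        ]
-0.263883673064443 0.0019379458585683871
-0.2606291419513807 0.0001427083986012756
```

Request:
apply_moves:
  targets: [0,0,-0.44,0,0,0,0.1,0,0,-0.44,0,0,0,0.1,-0.06,0.4,-0.44,0,0,0,0.1,-0.13,0.8,-0.44,0,0,0,0.1,-0.19,1.2,-0.44,0,0,0,0.1]

```text
time: 7.45
ee_pos: [0.5462, 0.0634, 0.0483]
tcp_rot: [180.0, -0.0, -170.9]
wrist_force: [-0.2, -0.0, -3.7]
opening: 0.0234
```

Request:
apply_moves:
  targets: [-0.06,0.4,0,0,0,0,0.1,-0.13,0.8,0,0,0,0,0.1,-0.19,1.2,0,0,0,0,0.1,-0.25,1.6,0,0,0,0,0.1,-0.32,2,0,0,0,0,0.1]

```text
time: 7.95
ee_pos: [0.5368, 0.1234, 0.0484]
tcp_rot: [-180.0, 0.0, -170.9]
wrist_force: [0.3, 0.2, -2.7]
opening: 0.0235
```

```bash
python3 - <<'E'
from h import *
T=snap('top','t9.png');S=snap('side','s9.png');o=bot.get_obs();print(o['ee_pos'],o['tcp_rot'],o['wrist_force'],o['torque'],o['q'].round(1))
a=cv2.imread('pics/s9.png')[150:300,190:340]; cv2.imwrite('pics/z9.png',cv2.resize(a,None,fx=4,fy=4,interpolation=cv2.INTER_CUBIC))
E
```

```text
[0.5367217  0.12393015 0.0484023 ] [ 1.79977906e+02  1.34571687e-03 -1.70790729e+02] [-0.12166974  0.2608171  -2.42504113] [-0.01085232 -0.00974427  0.02527993] [13.   5.5 -9.6 74.9  0.   3.8]
```

View pics/z9.png

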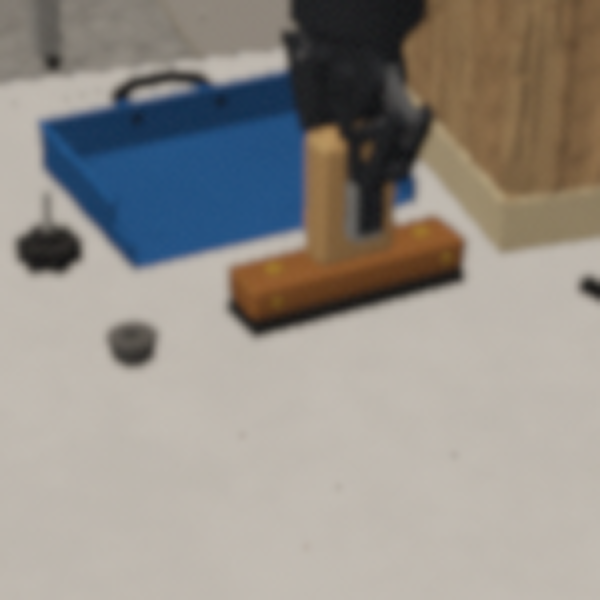

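View pics/t9.png

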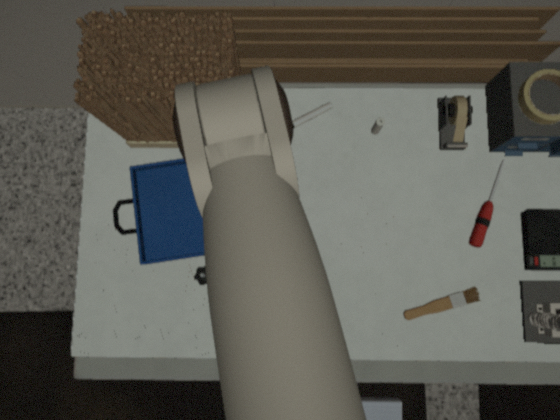

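```bash
python3 - <<'E'
from h import *
T=camera('top');S=camera('side')
print('base L',at(T,128,143,.02),'base R',at(T,244,146,.02), 'side base corner',at(S,316,212,0))
for z in (.1,.15,.2,.25,.3): print(z,'topL',at(T,78,100,z).round(3),'topR-front',at(T,240,85,z).round(3),'house far',at(T,230,70,z+.1).round(3),'left',at(T,175,115,z+.1).round(3))
print(proj(T,[.537,.124,.05]),proj(T,[.537,.124,.3]),proj(T,[.537,.124,.4]))
print([proj(S,[.537,.124,z]) for z in (.05,.2,.3,.4)])
E
```

```text
base L [0.64640771 0.38506175 0.02      ] base R [0.64115698 0.14958283 0.02      ] side base corner [0.64689842 0.15008389 0.        ]
0.1 topL [0.707 0.459 0.1  ] topR-front [0.738 0.153 0.1  ] house far [0.723 0.161 0.2  ] left [0.644 0.251 0.2  ]
0.15 topL [0.688 0.437 0.15 ] topR-front [0.717 0.149 0.15 ] house far [0.701 0.156 0.25 ] left [0.626 0.24  0.25 ]
0.2 topL [0.669 0.416 0.2  ] topR-front [0.697 0.144 0.2  ] house far [0.679 0.15  0.3  ] left [0.609 0.229 0.3  ]
0.25 topL [0.651 0.394 0.25 ] topR-front [0.676 0.14  0.25 ] house far [0.656 0.145 0.35 ] left [0.592 0.218 0.35 ]
0.3 topL [0.632 0.373 0.3  ] topR-front [0.655 0.135 0.3  ] house far [0.634 0.139 0.4  ] left [0.575 0.207 0.4  ]
[255.1726278  194.30678659] [246.23229664 163.72992426] [240.6428412  144.61340539]
[array([277.29331252, 205.23425123]), array([278.93006978, 143.03986493]), array([280.1547604 ,  96.50340925]), array([281.50550637,  45.17703428])]
```

View pics/s9.png

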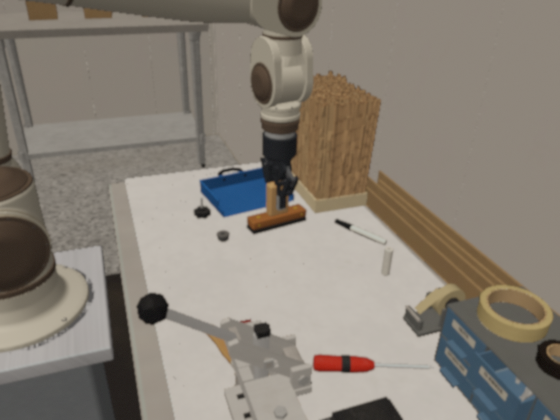

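Request:
apply_moves:
  targets: [-0.06,0.4,0,0,0,0,0.1,-0.13,0.8,0,0,0,0,0.1,-0.19,1.2,0,0,0,0,0.1,-0.25,1.6,0.05,0,0,0,0.1,-0.32,2,0.1,0,0,0,0.1]

```text
time: 8.65
ee_pos: [0.5272, 0.1835, 0.0515]
tcp_rot: [-180.0, -0.0, -170.9]
wrist_force: [-0.1, -1.3, -3.7]
opening: 0.0236
```

Request:
apply_moves:
  targets: [-0.06,0.4,0.02,0,0,0,0.1,-0.13,0.8,0.02,0,0,0,0.1,-0.19,1.2,0.02,0,0,0,0.1,-0.25,1.6,0.02,0,0,0,0.1,-0.32,2,0.02,0,0,0,0.1]

```text
time: 9.15
ee_pos: [0.5176, 0.2433, 0.052]
tcp_rot: [-180.0, -0.0, -170.9]
wrist_force: [0.2, -0.7, -2.1]
opening: 0.0235
```

```bash
python3 - <<'E'
from h import *
S=snap('side','s10.png');o=bot.get_obs();print(o['ee_pos'],o['tcp_rot'],o['wrist_force'],o['torque'],o['q'].round(1))
a=cv2.imread('pics/s10.png')[130:250,180:330]; cv2.imwrite('pics/z10.png',cv2.resize(a,None,fx=5,fy=5,interpolation=cv2.INTER_CUBIC))
pan=np.array([.5111,.2844]);th=np.radians(99.06);x=np.array([np.cos(th),np.sin(th)]);y=np.array([-x[1],x[0]])
P=o['ee_pos'];print((P[:2]-pan)@x,(P[:2]-pan)@y)
E
```

```text
[0.51731897 0.24485118 0.05194997] [ 1.79941442e+02 -1.21385916e-03 -1.70825903e+02] [-0.56811367  1.97939081 -3.23967087] [ 0.11198629  0.15521402 -0.01166671] [25.3  8.3 -6.1 75.5  0.1 16.1]
-0.04003469602579127 8.632164127264466e-05
```

View pics/z10.png

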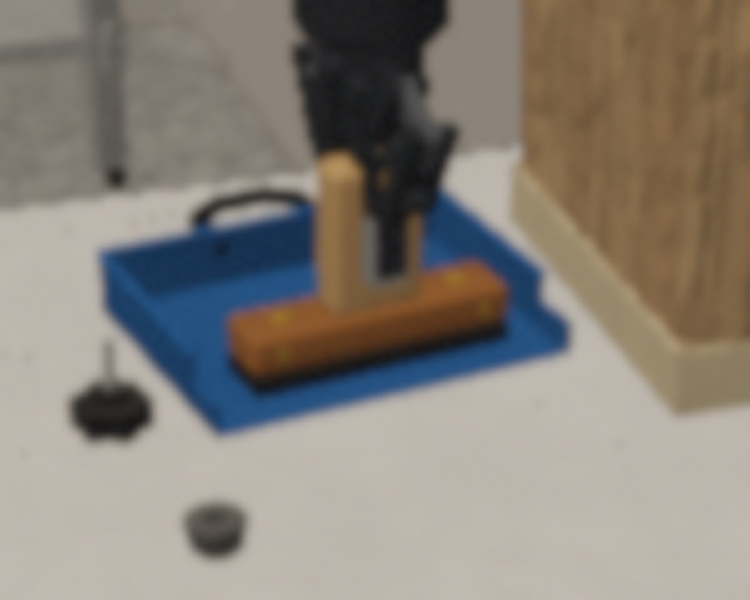

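Request:
apply_moves:
  targets: [-0.06,0.4,0,0,0,0,0.1,-0.13,0.8,0,0,0,0,0.1,-0.18,1.1,0,0,0,0,0.1,-0.21,1.3,0,0,0,0,0.1,-0.22,1.4,0,0,0,0,0.1]

```text
time: 9.7
ee_pos: [0.511, 0.285, 0.0519]
tcp_rot: [-180.0, -0.0, -170.9]
wrist_force: [0.7, -1.0, -3.1]
opening: 0.0235
```

Request:
apply_moves:
  targets: [0,0,0,0,0,0,0.1,0.03,-0.2,0.1,0,0,0,0.1,0.06,-0.4,0.8,0,0,0,0.1,0.06,-0.4,1.8,0,0,0,0.1,0.06,-0.4,2.2,0,0,0,0.1]

```text
time: 10.2
ee_pos: [0.5141, 0.272, 0.1211]
tcp_rot: [179.9, 0.2, -170.9]
wrist_force: [0.3, -0.1, -3.7]
opening: 0.0233
```

```bash
python3 - <<'E'
from h import *
S=snap('side','s11.png');o=bot.get_obs();print(o['ee_pos'],o['tcp_rot'],o['wrist_force'],o['q'].round(1))
a=cv2.imread('pics/s11.png')[110:230,180:330]; cv2.imwrite('pics/z11.png',cv2.resize(a,None,fx=5,fy=5,interpolation=cv2.INTER_CUBIC))
E
```

```text
[0.5144634  0.27238504 0.12211544] [ 179.90474349    0.2838752  -170.92567861] [ 0.49300166 -0.43266331 -1.44303079] [27.9  8.3  1.6 83.  -0.  18.8]
```

View pics/z11.png

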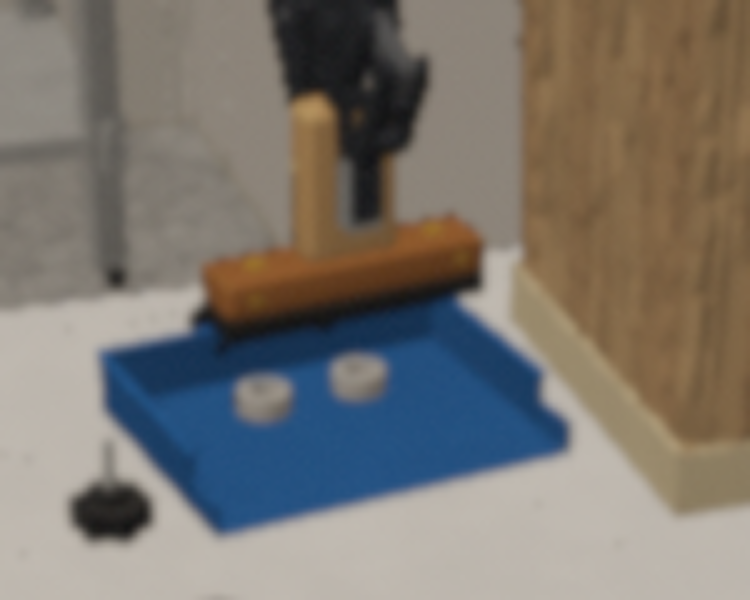

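Request:
apply_moves:
  targets: [0,-0.8,0,0,0,0,0.1,-0.1,-2,0,0,0,0,0.1,-0.2,-3.3,0,0,0,0,0.1,-0.2,-4.6,0,0,0,0,0.1,-0.3,-5.9,0,0,0,0,0.1]

```text
time: 10.75
ee_pos: [0.5036, 0.0937, 0.117]
tcp_rot: [-180.0, -0.0, -170.9]
wrist_force: [1.3, -0.1, -3.2]
opening: 0.0231
```

Request:
apply_moves:
  targets: [0,-1.3,0,0,0,0,0.1,-0.1,-2.6,0,0,0,0,0.1,-0.2,-3.9,0,0,0,0,0.1,-0.2,-4.8,0,0,0,0,0.1,-0.2,-5.2,0,0,0,0,0.1]

```text
time: 11.25
ee_pos: [0.4974, -0.0629, 0.1171]
tcp_rot: [-180.0, -0.0, -171.0]
wrist_force: [1.0, 1.2, -4.8]
opening: 0.0232
```

Request:
apply_moves:
  targets: [0,0,-0.6,0,0,0,0.1,0,0,-1.3,0,0,0,0.1,0,0,-1.8,0,0,0,0.1,0,0,-2,0,0,0,0.1,0,0,-2,0,0,0,0.1]

```text
time: 11.75
ee_pos: [0.4974, -0.0603, 0.0571]
tcp_rot: [180.0, -0.1, -170.9]
wrist_force: [-0.3, -0.6, -2.6]
opening: 0.0235
```

```bash
python3 - <<'E'
from h import *
T=snap('top','t12.png');S=snap('side','s12.png');o=bot.get_obs();print(o['ee_pos'],o['tcp_rot'],o['wrist_force'],o['q'].round(1))
E
```

```text
[ 0.49837136 -0.06045135  0.05865143] [-1.79990350e+02  4.22034590e-02 -1.70857466e+02] [ 0.41939172  0.27246587 -2.97169575] [ -6.9  -1.4 -15.6  75.8   0.  -16.1]
```

View pics/s12.png

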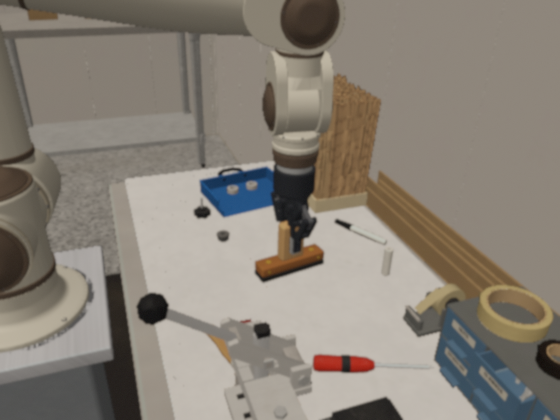

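View pics/t12.png

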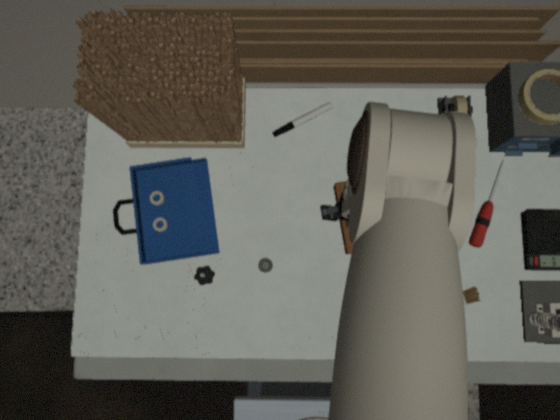

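Request:
apply_moves:
  targets: [0,0,-0.15,0,0,0,0.1,0,0,-0.25,0,0,0,0.1,0,0,-0.31,0,0,0,0.1,0,0,-0.31,0,0,0,0.1]

```text
time: 12.25
ee_pos: [0.4979, -0.0606, 0.0485]
tcp_rot: [180.0, -0.0, -170.9]
wrist_force: [-0.1, 1.1, -3.0]
opening: 0.0235
```

Request:
apply_moves:
  targets: [0,0,-0.03,0,0,0,0.1,0,0,-0.06,0,0,0,0.1,0,0,-0.06,0,0,0,0.1]

```text
time: 12.55
ee_pos: [0.498, -0.0607, 0.047]
tcp_rot: [-180.0, 0.0, -170.9]
wrist_force: [0.5, 0.4, -4.0]
opening: 0.0234
```

Request:
apply_moves:
  targets: [0,0,-0.03,0,0,0,0.1,0,0,-0.03,0,0,0,0.1]

```text
time: 12.75
ee_pos: [0.4981, -0.0607, 0.0469]
tcp_rot: [-180.0, 0.0, -170.9]
wrist_force: [-3.8, -0.2, 4.0]
opening: 0.0232
```

Contact with the table (force flipped to +4 N). Release slowly, then rise.

Request:
apply_moves:
  targets: [0,0,0,0,0,0,0.35,0,0,0,0,0,0,0.5,0,0,0,0,0,0,0.8,0,0,0,0,0,0,1,0,0,0,0,0,0,1]

```text
time: 13.25
ee_pos: [0.498, -0.0606, 0.046]
tcp_rot: [-180.0, -0.0, -170.9]
wrist_force: [0.5, 0.4, 0.3]
opening: 0.0837
```

Request:
apply_moves:
  targets: [0,0,0,0,0,0,1,0,0,0,0,0,0,1,0,0,0,0,0,0,1]

```text
time: 13.55
ee_pos: [0.498, -0.0606, 0.046]
tcp_rot: [180.0, -0.0, -170.9]
wrist_force: [-0.2, -0.8, 0.4]
opening: 0.0855
```

```bash
python3 - <<'E'
from h import *
S=snap('side','s13.png');o=bot.get_obs();print(o['ee_pos'],o['tcp_rot'],o['wrist_force'],o['opening'])
a=cv2.imread('pics/s13.png')[170:320,210:360]; cv2.imwrite('pics/z13.png',cv2.resize(a,None,fx=4,fy=4,interpolation=cv2.INTER_CUBIC))
E
```

```text
[ 0.49798099 -0.06067614  0.04602313] [-1.79999945e+02 -4.67366303e-05 -1.70882696e+02] [-0.69507798 -1.03661266 -0.74144446] 0.08541301278241129
```

View pics/z13.png

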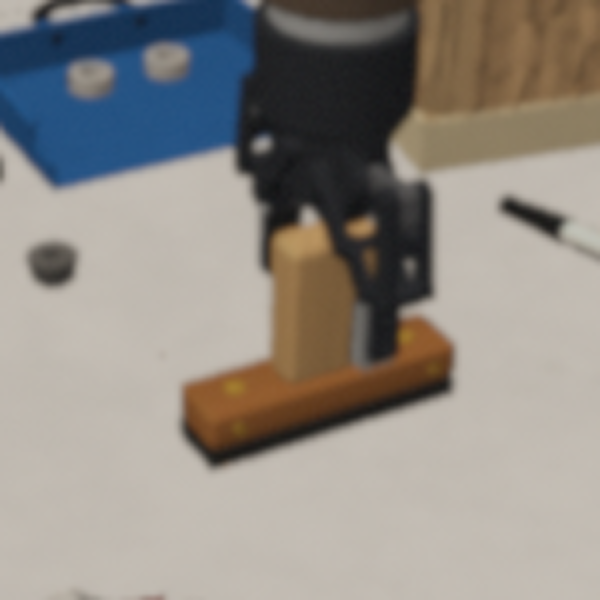

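Released, pusher stands upright. Rise straight up.

Request:
apply_moves:
  targets: [0,0,0.5,0,0,0,1,0,0,1.4,0,0,0,1,0,0,2.6,0,0,0,1,0,0,3.8,0,0,0,1,0,0,5,0,0,0,1]

```text
time: 14.1
ee_pos: [0.4978, -0.0606, 0.1987]
tcp_rot: [-180.0, 0.1, -170.9]
wrist_force: [0.8, -0.4, 0.2]
opening: 0.0858
```

Request:
apply_moves:
  targets: [0,0,0.8,0,0,0,1,-1,0,0.8,0,0,0,1,-2,0,0.8,0,0,0,1,-3,-1,0.8,0,0,0,1,-3,-1,0.8,0,0,0,1]

```text
time: 14.6
ee_pos: [0.4057, -0.0922, 0.222]
tcp_rot: [-179.9, 0.1, -171.0]
wrist_force: [1.1, 0.1, 0.5]
opening: 0.0855
```

```bash
python3 - <<'E'
from h import *
T=snap('top','t14.png');S=snap('side','s14.png');o=bot.get_obs();print(o['ee_pos'],o['wrist_force'],o['time'])
pan=np.array([.5111,.2844]);th=np.radians(99.06);x=np.array([np.cos(th),np.sin(th)]);y=np.array([-x[1],x[0]])
for n,C in(('top',T),('side',S)):
    for r in recognise('collar_a',n)[:4]:
        b=r['box'];P=at(C,(b[0]+b[2])/2,(b[1]+b[3])/2,.009)[:2]-pan;print(n,round(r['conf'],2),np.round(b),P@x,P@y)
E
```

```text
[ 0.40783531 -0.0910733   0.22137693] [-0.05715559  0.02808074  0.23915547] 14.7
top 0.42 [154. 216. 168. 230.] 0.0328354493331458 0.021063652897738146
```

View pics/s14.png

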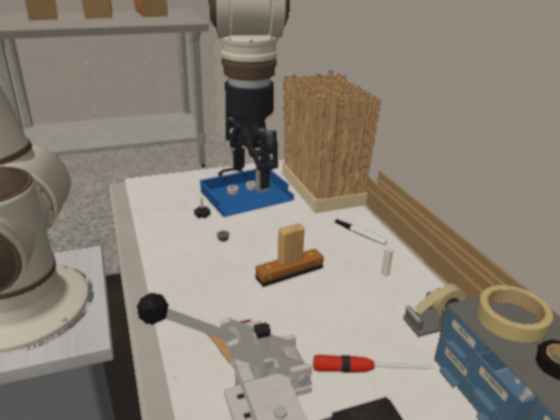

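View pics/t14.png

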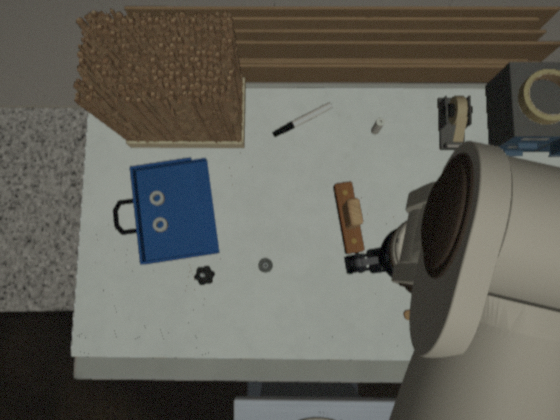

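Top view: both collars sit in the pan at about (156,198) and (161,224), and the pusher stands alone near (350,215). The gripper is free and clear of everything.

```bash
python3 -c "
from h import *
print(bot.job_done())"
```

```text
the job is handed in; nothing more can be done
None
```

I swept both collars into the dustpan with the pusher in one straight pass, stood the pusher on the bare table, let go, and handed the job in at about 14.7 s.

- **Collars:** The last top and side pictures show both on the flat floor of the pan. They are about 33 mm past the pan's centre towards the back wall, roughly 25 mm either side of the centre line. Only the pusher was used to move them.
- **Pusher:** It stands upright near (0.50, -0.06), well clear of the pan. The gripper is open and well away, and the wrist force reads about zero. The wrist force readings I saw stayed below 6 N throughout.

**Checks that disagreed:**
- The side camera placed points about 5 mm away in y from where the top camera placed them, and 11 mm for the top of the grip. I relied mainly on the top camera.
- In the last check the collar network found only one of the two collars in the top view and none in the side view. The second collar I confirmed only by eye in the pictures.
- My first wrist orientation would have run the last joint past its range during the sweep. I noticed before grasping and turned to the equivalent grasp half a turn round.

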